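Slide a panel home against the fence and stop

TASK

Pick up the small wooden offcut that lies in front of the fence and put it in the open scrap tray. Then slide the thick wooden panel along the bench, keeping it flat, until it sits snugly in the corner: one long edge flush against the aluminium fence and one short edge flush against the stop block, without ramming them. Do not shift or knock over the glue bottle, screw jar, tape measure or sanding block.

Things in the scene. Friction and masses are not known exactly. Their poses are not given: they have to be found in the camera images.
- panel: Loose medium-brown wooden panel lying flat, 95 (its x) x 130 (its y) x 30 mm thick, 0.2 to 0.4 kg, too wide to grip. Origin: centre of its underside. z up.
- offcut: Loose pale wooden offcut, 35 (its x) x 90 (its y) x 30 mm high, about 70 g. Origin: centre of its underside. z up.
- fence: Fixed aluminium fence bar on the far side of the bench, 20 (its x) x 400 (its y) x 32 mm high; its working face, towards the robot, lies at x = -10 mm. Origin: centre of the bar's underside. Its yaw varies slightly.
- stop: Fixed wooden stop block in front of the fence near one of its ends (left or right end, it varies), square to the fence: 70 (its x) x 40 (its y) x 32 mm high, with a steel strap and black knob on top up to 46 mm high. Origin: centre of its underside. The panel goes against the face towards the fence's middle (20 mm from the origin along y).
- tray_in (a point): Centre of the inner floor (5 mm above the bench) of the fixed plywood scrap tray: outside 130 (x) x 150 (y) x 50 mm high, walls 5 mm, open on top. It stands left or right of the panel.
- glue: Loose standing yellow glue bottle with orange cap, 56 mm diameter, 150 mm high, near the other end of the fence from the stop. Origin: centre of its underside. Leave alone.
- jar: Loose standing glass jar with steel lid, 68 mm diameter, 90 mm high, on the other side of the panel from the tray. Origin: centre of its underside. Leave alone.
- tape: Loose grey tape measure, 66 (x) x 36 (y) x 56 mm high. Origin: centre of its underside. Leave alone.
- sander: Loose cork sanding block with a round dark wooden grip, 72 (x) x 57 (y) x 38 mm high. Origin: centre of its underside. Leave alone.
Not all that is in view belongs to the job. There is more than one size of the part that bears tray_in; the job needs the smaller.

How it is judged (in metres and radians):
On the way, in this order (a step that is already met when the one before it is completed fails the run):
1. the offcut lies in the scrap tray, let go (x of offcut in the frame of tray_in between -0.055 and 0.055 m and y of offcut in the frame of tray_in between -0.065 and 0.065 m and z of offcut in the frame of tray_in below 0.035 m and contact force between offcut and the fingers below 0.05 N and linear speed of offcut below 0.02 m/s), for 0.2 s.
2. the panel sits against fence and stop (x of panel in the frame of fence between -0.0605 and -0.05 m and angle between the y axis of panel and the y axis of fence, either way round below 0.03 rad and ((y of stop in the frame of fence above 0 m and y of panel in the frame of stop between -0.088 and -0.075 m) or (y of stop in the frame of fence below 0 m and y of panel in the frame of stop between 0.075 and 0.088 m))), for 0.2 s.
At the end, for the whole second after the job is handed in: The offcut lies inside the tray (its centre within the walls, less than 35 mm above the tray floor), and the panel lies flat on the bench, at rest, on the inner side of the stop, its long edge within 3 mm of the fence and square to it within 0.03 rad, its short edge within 3 mm of the stop (all of step 2 and x of offcut in the frame of tray_in between -0.055 and 0.055 m and y of offcut in the frame of tray_in between -0.065 and 0.065 m and z of offcut in the frame of tray_in below 0.035 m and linear speed of each of panel, offcut below 0.01 m/s and height (world z) of panel below 0.004 m and angle between panel's own z axis and vertical below 0.05 rad); the robot touches nothing.
It fails at once if the panel is lifted or tipped off the bench (more than 12 mm or 0.2 rad) (height (world z) of panel above 0.012 m or angle between panel's own z axis and vertical above 0.2 rad).
It fails at once if the panel is rammed against the fence or the stop (over 70 N) (contact force between panel and fence above 70 N or contact force between panel and stop above 70 N).
It fails at once if a bystander (glue bottle, screw jar, tape measure, sanding block) is shifted more than 15 mm or tipped (distance of any of glue, jar, tape, sander from where it was at the start of the episode above 0.015 m or angle between any of glue, jar, tape, sander's own z axis and vertical above 0.3 rad).
It also fails if it takes over 70 s, if anything falls off the work surface, if the arm or the gripper's body presses on something with over 40 N, if the wrist force passes 120 N, or if a joint passes its speed limit or range.

ROBOT

A 6-joint arm with a two-finger parallel gripper is mounted at the origin on the work surface. World frame = base frame: x ahead of the robot, y to its left, z up, the work surface at z = 0. Lengths are in mm, angles in rad, forces in N, time in s.
With the tool pointing down it reaches from about 275 to 750 mm from the base axis. Payload 10.2 kg.
Tool frame: the origin (TCP) lies midway between the tips of the shut fingers; the grasp point (between the pads) lies 19 mm behind it; z points along the fingers, y is the line along which they close (so a half turn about z gives the same grasp; the last joint's range is limited). The gripper opens to 85 mm and grips with 20 to 120 N. Pads are 22 mm wide; open, the fingers measure 114 mm over their backs; the gripper's body (76 mm by 85 mm) begins 54 mm behind the grasp point. The pads swing forward as they close: fully open they stand 13 mm farther back than shut.
Start: joints at [-1.375, 0.313, 1.498, -0, 1.331, -0.223], TCP at [213.487, -479.64, 231.294] pointing down, gripper open.
Joint ranges: [-2.94, 2.94], [-0.97, 2.17], [0.19, 2.56], [-1.23, 4.37], [0.02, 3.11], [-2.88, 2.88]. Speed limits (rad/s): [2.39, 2.39, 3.01, 3.14, 3.14, 3.14].

INTERFACE

Orientations are given as a unit quaternion [w, x, y, z].
In Python, from rig import ctrl gives the robot as it stands.
- The arm moves only by the tool arm_command, never from a script. Its argument "increments" is a list of rows, each an object with "dr": the turn, a rotation vector about the tool's x, y, z in units of pi/4 rad (1.0 is pi/4 rad), a list of three; "offset": the shift along the tool's x, y, z in units of 120 mm (1.0 is 120 mm), a list of three; "hand": the opening, from -1 (shut) to 1 (fully open). A call has 1 to 8 rows; each row shifts and turns the commanded pose from where the row before left it, along the tool's axes as they then stand; what a row does not reach is not made up. A row lasts 1/10 s, in which the tool goes at most 50 mm and 8.59 degrees, less where a joint would pass 70% of its speed; a pose out of reach is approached as far as the arm can. A call with a number of a shift or a turn outside -1 to 1 is refused whole. A call with a gripper value outside its range is refused whole. The fingers move at their own pace and stop on an object; "grip_force" is the grip in N (left out, the last holds). Time passes only in rows, so rows that do not move let the fingers close. It gives the time, the measured TCP pose, the force, the opening and the grip force at its end, in the units of the state.
- ctrl.sense(): the state, without advancing time (a new reading comes with each control period).
- ctrl.capture(name): name is "side" or "top"; returns the picture (400x640x3 uint8, red, green, blue); there is no depth.
- ctrl.camera_info(name): a dict with "K" (3x3 intrinsics, pixels), "R" (3x3) and "t" (3): a world point X has camera coordinates R X + t. Camera axes: x right, y down, z forward; pixel columns grow to the right and rows downward; lengths in mm; the calibration is good to about 2 mm. A picture is of the moment at which its call begins. camera_info takes no time and is no camera call.
- ctrl.finish_job(): hands the job in; it is judged then, once.
The state is a dict: "time_s": time; "joints": joint angles; "dq": joint speeds; "tau": joint torques, N m; "eef_pos": TCP position; "ee_rot": TCP orientation; "force": force on the tool from outside, world axes, zero at the start; "wrist_torque": the same for the moment, N m; "grip_width": opening from 0.0 (shut) to 1.0 (fully open); "grip_force": force on a finger pad.
Only numpy, scipy, OpenCV 4.12 (cv2) and the standard library are available. Lean on these libraries where they do the work, as an engineer would, in place of code of your own. Each camera call takes 0.05 s, during which the arm holds its last target. There are 200 camera calls.

## Working session

There is one attempt and no reset: what is moved stays moved. The work goes in short steps, Python scripts to look and compute and a tool call to move; the robot and the scene stay as the last step left them, time stands still between calls to the robot, and variables do not carry over. Pictures are saved under pics/ and viewed, at most 10 in all, crops included, and the job is handed in when it is done.

Besides the shell and the picture viewer there is one more tool, called after "Request:" as name(argument=value, ...), one argument or row to a line, values as JSON. arm_command: Moves the arm, as the interface text tells. Shifts and turns lie within -1 to 1; 1 stands for 120 mm of shift or pi/4 rad of turn. Its arguments: {"type":"object","properties":{"increments":{"type":"array"},"grip_force":{"type":"number"}},"required":["increments"]}

```bash
mkdir -p pics; ls; python3 - <<'E'
from rig import ctrl
import cv2,numpy as np
for n in("top","side"):
    i=ctrl.capture(n); cv2.imwrite(f"pics/{n}0.png",i[:,:,::-1]); c=ctrl.camera_info(n)
    print(n,np.round(c["K"],1).tolist(),np.round(c["R"],3).tolist(),np.round(c["t"],1).tolist())
print(ctrl.sense())
E
```

```text
pics
top [[495.3, 0.0, 317.8], [0.0, 495.3, 196.3], [0.0, 0.0, 1.0]] [[0.028, -1.0, 0.007], [-0.997, -0.028, -0.073], [0.074, -0.005, -0.997]] [-16.5, 479.2, 1433.5]
side [[515.7, 0.0, 318.9], [0.0, 515.7, 193.6], [0.0, 0.0, 1.0]] [[-0.779, -0.627, -0.009], [-0.487, 0.614, -0.621], [0.395, -0.48, -0.783]] [350.2, 252.9, 1147.7]
{'time_s': 0.1, 'joints': array([-1.37540599e+00,  3.13434409e-01,  1.49836839e+00,  4.99905426e-05,
        1.33098867e+00, -2.23403679e-01]), 'dq': array([-9.63700078e-05, -9.17797778e-04, -1.27294721e-03, -2.77528354e-05,
       -5.20593748e-04, -1.22711917e-03]), 'tau': array([ 1.47074472e-03, -4.12899542e+01, -2.60143930e+01, -1.83868724e-04,
        3.01191380e-03, -1.13624870e-07]), 'eef_pos': array([ 213.44973717, -479.40286861,  230.76890527]), 'ee_rot': array([-5.99008054e-04,  9.78157497e-01,  2.07864260e-01,  3.26694734e-05]), 'force': array([-1.05742297, -0.27926175, -0.50748915]), 'wrist_torque': array([-0.02934626,  0.03009142, -0.01837891]), 'grip_force': 0.0, 'grip_width': 0.9997812132401084}
```

View pics/top0.png

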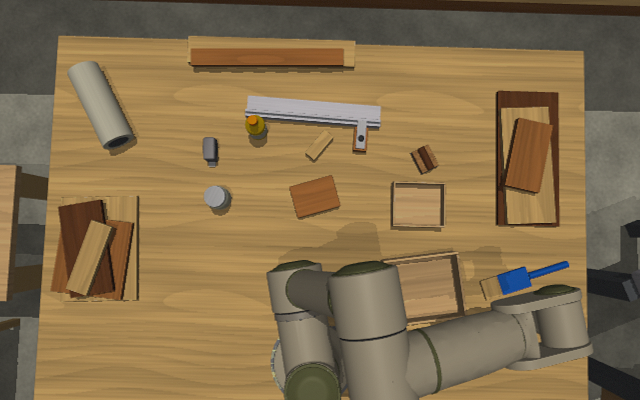

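View pics/side0.png

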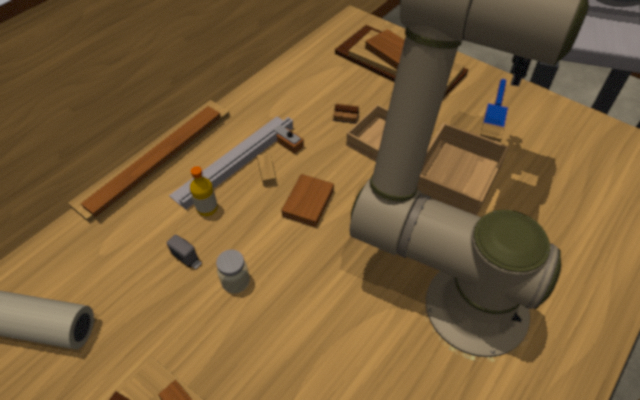

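The top view shows these:
- Panel at (315,197), offcut at (319,146) and fence from (247,108) to (380,118).
- Stop at the right end (360,135), with the glue bottle at (256,125).
- Jar at (217,198), tape at (210,150) and sander at (424,159).

There are two trays. The one at (418,205) is about 53x46 px, or roughly 150x130 mm, and the one at (425,288) is larger, so the first fits. For the offcut, the loose pale piece at (319,146) in front of the fence fits. The pale boards at (90,258) and (525,165) lie in the stacks. I'll confirm these in one crop and measure.

```bash
cat > h.py <<'E'
from rig import ctrl
import cv2,numpy as np
def ray(n,uv,z):
    c=ctrl.camera_info(n);K,R,t=(np.array(c[k],float) for k in"KRt")
    uv=np.atleast_2d(np.array(uv,float)); d=(np.linalg.inv(K)@np.c_[uv,np.ones(len(uv))].T).T@R
    o=-R.T@t; return (o+d*((z-o[2])/d[:,2])[:,None])[:,:2]
def proj(n,X):
    c=ctrl.camera_info(n);p=np.array(c["K"])@(np.array(c["R"])@np.array(X,float)+np.array(c["t"])); return p[:2]/p[2]
E
python3 - <<'E'
from h import *
i=cv2.imread("pics/top0.png")
cv2.imwrite("pics/crop0.png",cv2.resize(i[85:235,235:450],None,fx=3.7,fy=3.7,interpolation=cv2.INTER_CUBIC))
h=cv2.cvtColor(i,cv2.COLOR_BGR2HSV)
for n,p in dict(panel=(197,315),offcut=(146,319),bench=(170,350),bench2=(150,290),fence=(106,300),stop=(147,360),tray=(205,418),traywall=(184,418),glue=(125,256)).items(): print(n,h[p])
for n,p in dict(tray1=[(391,182),(444,183),(443,228),(391,226)],tray2=[(463,252),(466,314)]).items(): print(n,ray("top",p,50).round())
E
```

```text
panel [ 14 173 137]
offcut [ 19 130 165]
bench [ 18 128 159]
bench2 [ 18 131 177]
fence [158   6 180]
stop [  0   2 159]
tray [ 17 118 184]
traywall [ 17 110  74]
glue [ 23 226  87]
tray1 [[ 524. -212.]
 [ 526. -365.]
 [ 396. -363.]
 [ 398. -214.]]
tray2 [[ 330. -420.]
 [ 156. -430.]]
```

View pics/crop0.png

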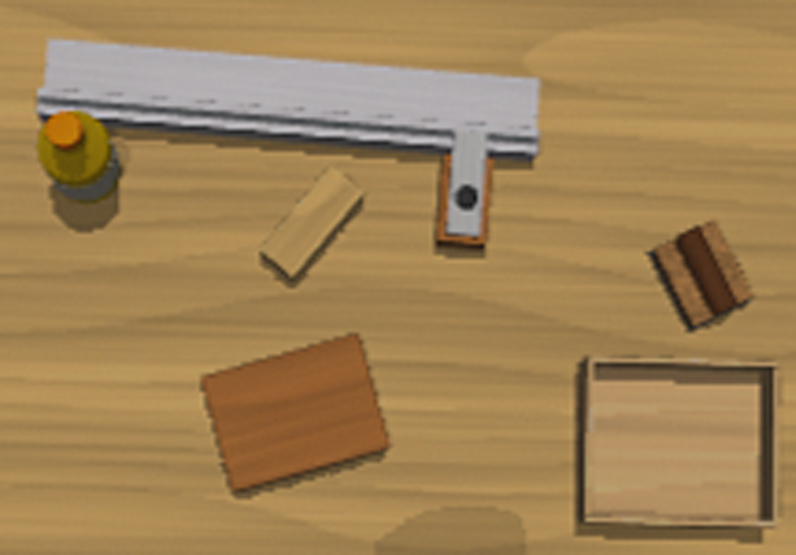

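The crop confirms both: the smaller tray measures 152x128 mm on its rim, and the loose pale offcut lies at crop (312,223). Next I'll measure exact poses.

```bash
python3 - <<'E'
from h import *
i=cv2.imread("pics/top0.png");h=cv2.cvtColor(i,cv2.COLOR_BGR2HSV)
m=cv2.inRange(h,(8,150,100),(16,255,200));m[:165]=0;m[230:]=0;m[:,:270]=0;m[:,360:]=0
c=max(cv2.findContours(m,0,1)[0],key=cv2.contourArea).reshape(-1,2)
r=cv2.minAreaRect(ray("top",c,30).astype(np.float32));print("panel",r)
p=(np.array([(333,168),(364,195),(293,278),(261,252)])+.5)/3.7+(234.5,84.5)
print("offcut",ray("top",p,30).round(),cv2.minAreaRect(ray("top",p,30).astype(np.float32)))
for u in(280,310,340):print(u,[(v,*i[v,u].tolist()) for v in range(95,126)])
for n,p,z in [("stop",[(437,242),(485,245),(492,155),(443,150)],32),("fence far",[(48,40),(540,79)],32),("front",[(38,115),(537,155)],32),("tray",[(583,358),(776,363),(774,525),(578,522)],50)]:
  q=(np.array(p)+.5)/3.7+(234.5,84.5);print(n,ray("top",q,z).round(1).tolist())
for n,uv,z in[("glue",(253,122),150),("jar",(216,194),90),("tape",(210,146),56),("sander",(424,159),38)]:print(n,ray("top",[uv],z).round())
s=cv2.imread("pics/side0.png");cv2.imwrite("pics/crop1.png",cv2.resize(s[100:230,165:315],None,fx=4.5,fy=4.5,interpolation=cv2.INTER_CUBIC))
E
```

```text
panel ((479.55621337890625, 6.941963195800781), (93.12855529785156, 128.5972137451172), 17.245927810668945)
offcut [[674. -18.]
 [653. -43.]
 [585.  12.]
 [605.  37.]] ((629.4362182617188, -2.824115753173828), (32.705345153808594, 88.17579650878906), 51.33603286743164)
280 [(95, 83, 137, 170), (96, 79, 133, 167), (97, 95, 139, 171), (98, 158, 162, 170), (99, 178, 173, 177), (100, 175, 172, 177), (101, 175, 173, 177), (102, 175, 173, 176), (103, 177, 176, 179), (104, 179, 176, 181), (105, 177, 174, 179), (106, 178, 175, 179), (107, 178, 175, 179), (108, 178, 176, 179), (109, 180, 176, 180), (110, 177, 174, 178), (111, 167, 165, 168), (112, 179, 177, 178), (113, 168, 166, 171), (114, 90, 88, 88), (115, 97, 95, 96), (116, 168, 165, 169), (117, 172, 170, 174), (118, 101, 98, 102), (119, 60, 57, 59), (120, 60, 67, 73), (121, 53, 86, 109), (122, 54, 83, 104), (123, 65, 104, 131), (124, 77, 129, 161), (125, 80, 133, 166)]
310 [(95, 86, 140, 175), (96, 87, 144, 178), (97, 87, 144, 179), (98, 85, 143, 179), (99, 85, 139, 173), (100, 121, 151, 174), (101, 182, 178, 180), (102, 176, 174, 178), 
[... 758 characters left out ...]
3, 178), (108, 176, 174, 177), (109, 179, 178, 181), (110, 179, 176, 179), (111, 176, 173, 178), (112, 176, 175, 181), (113, 179, 177, 180), (114, 174, 172, 176), (115, 173, 172, 174), (116, 147, 145, 149), (117, 176, 173, 178), (118, 169, 166, 172), (119, 73, 70, 67), (120, 95, 93, 92), (121, 162, 160, 163), (122, 172, 170, 175), (123, 76, 75, 77), (124, 59, 58, 58), (125, 57, 68, 77)]
stop [[616.9, -101.3], [615.6, -139.2], [687.8, -143.3], [690.6, -104.4]]
fence far [[770.1, 211.7], [750.1, -180.3]]
front [[709.4, 217.4], [688.8, -179.0]]
tray [[526.1, -215.4], [526.5, -365.6], [400.7, -365.2], [398.8, -213.7]]
glue [[665. 177.]]
jar [[473. 281.]]
tape [[613. 310.]]
sander [[ 596. -309.]]
```

View pics/crop1.png

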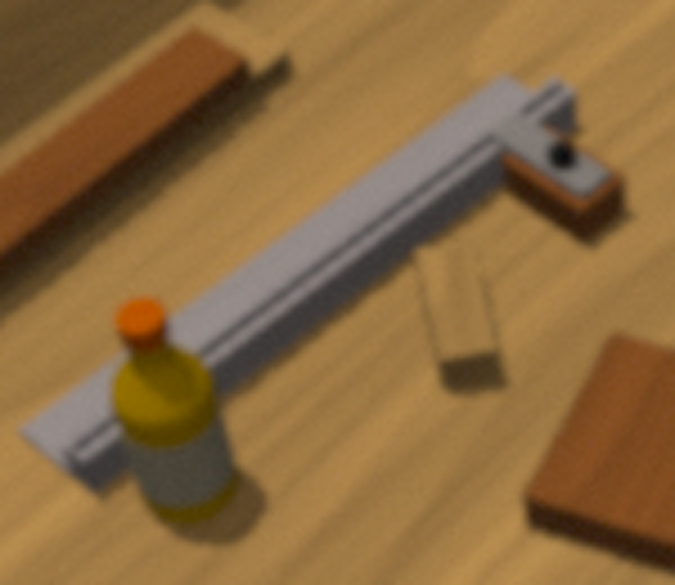

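The side crop shows the fence is a bar with a low flange behind it, so the working face is the near side of the bar. The offcut (crop 460,310) stands clear of both the fence and the stop.

Estimates:
- **Offcut:** (629,-3), gripping direction 51°.
- **Panel:** (480,7), yaw 17°.
- **Fence:** yaw about -3°.
- **Tray:** (462,-290).

First I'll turn the tool.

Request:
arm_command(
  increments=[
    {"dr": [0,0,0.174],"offset": [0,0,0],"hand": 0.5},
    {"dr": [0,0,0.174],"offset": [0,0,0],"hand": 0.5},
    {"dr": [0,0,0.174],"offset": [0,0,0],"hand": 0.5},
    {"dr": [0,0,0.174],"offset": [0,0,0],"hand": 0.5},
    {"dr": [0,0,0.174],"offset": [0,0,0],"hand": 0.5},
    {"dr": [0,0,0.174],"offset": [0,0,0],"hand": 0.5},
    {"dr": [0,0,0.174],"offset": [0,0,0],"hand": 0.5},
    {"dr": [0,0,0.174],"offset": [0,0,0],"hand": 0.5},
  ],
)

```text
time_s: 0.9
eef_pos: [213.5, -479.5, 230.9]
ee_rot: [-0.0, 0.943, -0.334, -0.0]
force: [-0.3, 0.2, -0.3]
grip_width: 0.744
grip_force: 0.0
```

```bash
cat >> h.py <<'E'
from scipy.spatial.transform import Rotation as Ro
def go(x=None,y=None,z=None):
    "shift to a world goal, in tool axes and command units"
    s=ctrl.sense();R=Ro.from_quat(np.roll(s["ee_rot"],-1)).as_matrix();p=s["eef_pos"]
    g=np.array([p[k] if v is None else v for k,v in enumerate((x,y,z))])
    print("t",round(s["time_s"],2),"p",p.round(1),"theta",np.degrees(np.arctan2(R[1,0],R[0,0])).round(2),"units",(R.T@(g-p)/120).round(3),"F",s["force"].round(1),"grip",round(s["grip_width"],3),round(s["grip_force"],1))
E
python3 -c "
from h import *
go(629,-3,231)
# finer fence-face and stop-face fit at z=32
i=cv2.imread('pics/top0.png');g=cv2.cvtColor(i,6).astype(float)
P=[]
for u in range(280,345,3):
    c=108+(u-280)*.08+8; v=np.arange(int(c)-2,int(c)+9); d=np.diff(g[v,u]); 
    k=np.where(d<-30)[0]
    if len(k):
        k=k[-1]; w=-d[max(k-1,0):k+2].clip(max=0); P.append((u,np.sum((v[max(k-1,0):k+2]+.5)*w)/w.sum()))
P=np.array(P);W=ray('top',P,32);print(P.round(1).tolist());a=np.polyfit(W[:,1],W[:,0],1);print(a,np.abs(np.polyval(a,W[:,1])-W[:,0]).max())
for v in (136,140,144,148): print(v,i[v,350:370].tolist())
"
```

```text
t 0.9 p [ 213.5 -479.5  230.9] theta -38.97 units [ 1.950e-01 -5.265e+00  2.000e-03] F [-0.3  0.2 -0.3] grip 0.744 0.0
[[280.0, 117.9], [283.0, 118.2], [286.0, 118.5], [289.0, 118.4], [292.0, 118.9], [295.0, 119.2], [298.0, 119.5], [301.0, 119.4], [304.0, 119.8], [307.0, 120.1], [310.0, 120.4], [313.0, 120.4], [316.0, 120.7], [319.0, 121.1], [322.0, 121.5], [325.0, 121.4], [328.0, 121.7], [331.0, 122.1], [334.0, 122.5], [337.0, 122.4], [340.0, 122.7], [343.0, 123.1]]
[5.32587330e-02 6.99896108e+02] 0.5360644912682346
136 [[78, 128, 160], [80, 129, 162], [80, 132, 164], [53, 87, 110], [39, 78, 125], [40, 89, 146], [109, 120, 140], [154, 156, 156], [121, 121, 121], [64, 63, 64], [44, 44, 43], [43, 42, 43], [37, 37, 38], [71, 70, 72], [149, 147, 147], [119, 134, 158], [56, 101, 155], [50, 90, 129], [71, 116, 144], [79, 128, 158]]
140 [[83, 134, 168], [83, 137, 169], [83, 137, 169], [52, 86, 108], [37, 79, 127], [38, 87, 143], [140, 145, 157], [167, 169, 169], [117, 119, 119], [49, 48, 48], [32, 33, 30], [36, 35, 36], [37, 36, 36], [114, 114, 114], [156, 155, 154], [107, 123, 155], [41, 87, 144], [62, 106, 141], [80, 131, 163], [85, 139, 174]]
144 [[80, 130, 160], [80, 131, 161], [63, 100, 126], [41, 71, 104], [38, 83, 134], [63, 97, 143], [141, 147, 156], [161, 162, 161], [156, 158, 160], [160, 161, 164], [158, 161, 163], [157, 159, 159], [159, 161, 162], [161, 163, 164], [144, 151, 160], [85, 109, 147], [42, 83, 130], [73, 116, 149], [77, 126, 156], [77, 125, 155]]
148 [[84, 137, 170], [88, 140, 174], [57, 91, 114], [41, 77, 120], [45, 94, 149], [35, 68, 108], [52, 66, 89], [57, 71, 90], [62, 73, 91], [83, 91, 104], [94, 101, 115], [111, 118, 130], [126, 126, 131], [133, 129, 127], [98, 115, 143], [55, 95, 144], [54, 93, 133], [76, 127, 160], [85, 138, 172], [83, 137, 170]]
```

Request:
arm_command(
  increments=[
    {"dr": [0,0,0],"offset": [0.014,-0.376,0],"hand": 0.5},
    {"dr": [0,0,0],"offset": [0.014,-0.376,0],"hand": 0.5},
    {"dr": [0,0,0],"offset": [0.014,-0.376,0],"hand": 0.5},
    {"dr": [0,0,0],"offset": [0.014,-0.376,0],"hand": 0.5},
    {"dr": [0,0,0],"offset": [0.014,-0.376,0],"hand": 0.5},
    {"dr": [0,0,0],"offset": [0.014,-0.376,0],"hand": 0.5},
    {"dr": [0,0,0],"offset": [0.014,-0.376,0],"hand": 0.5},
  ],
)

```text
time_s: 1.6
eef_pos: [420.7, -238.6, 231.2]
ee_rot: [-0.0, 0.944, -0.331, -0.0]
force: [0.5, -0.6, 0.7]
grip_width: 0.748
grip_force: 0.0
```

Request:
arm_command(
  increments=[
    {"dr": [0,0,0],"offset": [0.014,-0.376,0],"hand": 0.5},
    {"dr": [0,0,0],"offset": [0.014,-0.376,0],"hand": 0.5},
    {"dr": [0,0,0],"offset": [0.014,-0.376,0],"hand": 0.5},
    {"dr": [0,0,0],"offset": [0.014,-0.376,0],"hand": 0.5},
    {"dr": [0,0,0],"offset": [0.014,-0.376,0],"hand": 0.5},
    {"dr": [0,0,0],"offset": [0.014,-0.376,0],"hand": 0.5},
    {"dr": [0,0,0],"offset": [0.013,-0.377,0],"hand": 0.5},
    {"dr": [0,0,0],"offset": [0,0,0],"hand": 0.5},
  ],
)

```text
time_s: 2.4
eef_pos: [627.9, 3.3, 229.8]
ee_rot: [-0.0, 0.944, -0.329, -0.001]
force: [-0.5, -1.4, -0.2]
grip_width: 0.747
grip_force: 0.0
```

```bash
python3 -c "
from h import *
go(629,-3,3)"
```

```text
t 2.4 p [627.9   3.3 229.8] theta -38.38 units [0.042 0.036 1.89 ] F [-0.5 -1.4 -0.2] grip 0.747 0.0
```

Request:
arm_command(
  increments=[
    {"dr": [0,0,0],"offset": [0.042,0.036,0.3],"hand": 0.5},
    {"dr": [0,0,0],"offset": [0,0,0.3],"hand": 0.5},
    {"dr": [0,0,0],"offset": [0,0,0.3],"hand": 0.5},
    {"dr": [0,0,0],"offset": [0,0,0.3],"hand": 0.5},
    {"dr": [0,0,0],"offset": [0,0,0.2],"hand": 0.5},
    {"dr": [0,0,0],"offset": [0,0,0],"hand": 0.5},
    {"dr": [0,0,0],"offset": [0,0,0],"hand": 0.5},
  ],
)

```text
time_s: 3.1
eef_pos: [627.7, -7.7, 64.1]
ee_rot: [0.0, 0.944, -0.331, 0.0]
force: [-0.0, -0.2, 1.1]
grip_width: 0.751
grip_force: 0.0
```

```bash
python3 -c "
from h import *
go(629,-3,3)
i=ctrl.capture('side');u,v=proj('side',[629,-3,30]).astype(int);print(u,v)
cv2.imwrite('pics/g1.png',cv2.resize(i[v-75:v+75,u-100:u+100,::-1].copy(),None,fx=4,fy=4,interpolation=2))"
```

```text
t 3.1 p [627.7  -7.7  64.1] theta -38.66 units [-0.016 -0.037  0.509] F [-0.  -0.2  1.1] grip 0.751 0.0
266 165
```

View pics/g1.png

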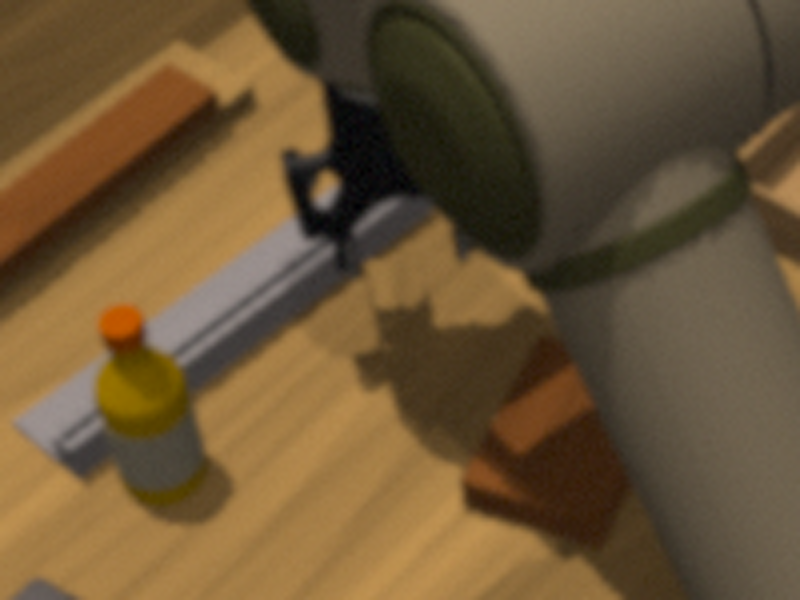

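The side crop shows the finger at (340,250) and the offcut end at (410,260) beside it, with the arm hiding the rest. The readings lag the commands, so I'll undo the over-correction, descend and grip.

Request:
arm_command(
  increments=[
    {"dr": [0,0,0],"offset": [-0.016,-0.037,0],"hand": 0.5},
    {"dr": [0,0,0],"offset": [0,0,0.2],"hand": 0.5},
    {"dr": [0,0,0],"offset": [0,0,0.2],"hand": 0.5},
    {"dr": [0,0,0],"offset": [0,0,0.1],"hand": 0.5},
    {"dr": [0,0,0],"offset": [0,0,0],"hand": 0.5},
    {"dr": [0,0,0],"offset": [0,0,0],"hand": 0.5},
  ],
)

```text
time_s: 3.75
eef_pos: [629.5, -2.7, 4.6]
ee_rot: [-0.0, 0.944, -0.331, 0.001]
force: [0.5, -0.1, 0.4]
grip_width: 0.749
grip_force: 0.0
```

Request:
arm_command(
  increments=[
    {"dr": [0,0,0],"offset": [0,0,0],"hand": -0.6},
    {"dr": [0,0,0],"offset": [0,0,0],"hand": -0.6},
    {"dr": [0,0,0],"offset": [0,0,0],"hand": -0.6},
    {"dr": [0,0,0],"offset": [0,0,0],"hand": -0.6},
    {"dr": [0,0,0],"offset": [0,0,0],"hand": -0.6},
    {"dr": [0,0,0],"offset": [0,0,0],"hand": -0.6},
  ],
  grip_force=40,
)

```text
time_s: 4.35
eef_pos: [629.6, -2.7, 4.6]
ee_rot: [-0.0, 0.944, -0.331, 0.001]
force: [-0.8, 1.3, 6.9]
grip_width: 0.404
grip_force: 42.1
```

```bash
python3 -c "
from h import *
go(462,-290,150)"
```

```text
t 4.35 p [629.6  -2.7   4.6] theta -38.65 units [ 0.407  2.74  -1.214] F [-0.8  1.3  6.9] grip 0.404 42.1
```

Gripped at 34 mm wide. Lift and turn to θ=0.

Request:
arm_command(
  increments=[
    {"dr": [0,0,0],"offset": [0,0,-0.2],"hand": -0.6},
    {"dr": [0,0,0],"offset": [0,0,-0.3],"hand": -0.6},
    {"dr": [0,0,0],"offset": [0,0,-0.35],"hand": -0.6},
    {"dr": [0,0,-0.172],"offset": [0,0,-0.36],"hand": -0.6},
    {"dr": [0,0,-0.172],"offset": [0,0,0],"hand": -0.6},
    {"dr": [0,0,-0.172],"offset": [0,0,0],"hand": -0.6},
    {"dr": [0,0,-0.172],"offset": [0,0,0],"hand": -0.6},
    {"dr": [0,0,-0.171],"offset": [0,0,0],"hand": -0.6},
  ],
)

```text
time_s: 5.15
eef_pos: [628.7, -2.7, 148.5]
ee_rot: [-0.0, 1.0, 0.003, -0.0]
force: [-0.2, 0.5, 0.3]
grip_width: 0.399
grip_force: 41.1
```

Request:
arm_command(
  increments=[
    {"dr": [0,0,0],"offset": [-0.175,0.3,0],"hand": -0.6},
    {"dr": [0,0,0],"offset": [-0.175,0.3,0],"hand": -0.6},
    {"dr": [0,0,0],"offset": [-0.175,0.3,0],"hand": -0.6},
    {"dr": [0,0,0],"offset": [-0.175,0.3,0],"hand": -0.6},
    {"dr": [0,0,0],"offset": [-0.175,0.3,0],"hand": -0.6},
    {"dr": [0,0,0],"offset": [-0.175,0.3,0],"hand": -0.6},
    {"dr": [0,0,0],"offset": [-0.175,0.3,0],"hand": -0.6},
    {"dr": [0,0,0],"offset": [-0.175,0.3,0],"hand": -0.6},
  ],
)

```text
time_s: 5.95
eef_pos: [459.7, -291.9, 148.7]
ee_rot: [0.0, 1.0, 0.0, 0.0]
force: [0.1, -0.1, -0.0]
grip_width: 0.402
grip_force: 41.1
```

Request:
arm_command(
  increments=[
    {"dr": [0,0,0],"offset": [0,0,0],"hand": -0.6},
    {"dr": [0,0,0],"offset": [0,0,0],"hand": -0.6},
  ],
)

```text
time_s: 6.15
eef_pos: [460.5, -291.1, 148.5]
ee_rot: [-0.0, 1.0, -0.001, -0.0]
force: [-0.2, 0.7, -0.5]
grip_width: 0.403
grip_force: 41.1
```

```bash
python3 -c "
from h import *
go(462,-290,13)"
```

```text
t 6.15 p [ 460.5 -291.1  148.5] theta -0.09 units [ 0.013 -0.009  1.129] F [-0.2  0.7 -0.5] grip 0.403 41.1
```

Request:
arm_command(
  increments=[
    {"dr": [0,0,0],"offset": [0.013,-0.009,0.3],"hand": -0.6},
    {"dr": [0,0,0],"offset": [0,0,0.3],"hand": -0.6},
    {"dr": [0,0,0],"offset": [0,0,0.25],"hand": -0.6},
    {"dr": [0,0,0],"offset": [0,0,0.2],"hand": -0.6},
    {"dr": [0,0,0],"offset": [0,0,0.09],"hand": -0.6},
    {"dr": [0,0,0],"offset": [0,0,0],"hand": -0.6},
    {"dr": [0,0,0],"offset": [0,0,0],"hand": -0.6},
  ],
)

```text
time_s: 6.85
eef_pos: [463.1, -289.4, 12.4]
ee_rot: [0.0, 1.0, 0.001, 0.0]
force: [0.4, -0.5, -0.2]
grip_width: 0.398
grip_force: 41.6
```

Request:
arm_command(
  increments=[
    {"dr": [0,0,0],"offset": [0,0,0],"hand": 0.3},
    {"dr": [0,0,0],"offset": [0,0,0],"hand": 0.3},
    {"dr": [0,0,0],"offset": [0,0,0],"hand": 0.3},
    {"dr": [0,0,0],"offset": [0,0,0],"hand": 0.3},
    {"dr": [0,0,0],"offset": [0,0,0],"hand": 0.3},
  ],
)

```text
time_s: 7.35
eef_pos: [462.4, -289.7, 11.8]
ee_rot: [0.0, 1.0, 0.0, 0.0]
force: [0.1, -0.4, 0.7]
grip_width: 0.651
grip_force: 0.0
```

```bash
python3 -c "
from h import *
go(462,-290,150)"
```

```text
t 7.35 p [ 462.4 -289.7   11.8] theta 0.01 units [-0.004  0.003 -1.152] F [ 0.1 -0.4  0.7] grip 0.651 0.0
```

Request:
arm_command(
  increments=[
    {"dr": [0,0,0],"offset": [0,0,-0.3],"hand": 0.3},
    {"dr": [0,0,0],"offset": [0,0,-0.4],"hand": 0.3},
    {"dr": [0,0,0],"offset": [0,0,-0.4],"hand": 0.3},
    {"dr": [0,0,0],"offset": [-0.076,-0.324,0],"hand": 0.5},
    {"dr": [0,0,0],"offset": [-0.076,-0.324,0],"hand": 0.5},
    {"dr": [0,0,0],"offset": [-0.076,-0.324,0],"hand": 0.5},
    {"dr": [0,0,0],"offset": [-0.076,-0.324,0],"hand": 0.5},
    {"dr": [0,0,0],"offset": [-0.076,-0.324,0],"hand": 0.5},
  ],
)

```text
time_s: 8.15
eef_pos: [416.2, -93.8, 143.8]
ee_rot: [0.0, 1.0, -0.0, 0.0]
force: [0.8, 0.5, 0.8]
grip_width: 0.749
grip_force: 0.0
```

Request:
arm_command(
  increments=[
    {"dr": [0,0,0],"offset": [-0.076,-0.324,0],"hand": 0.5},
    {"dr": [0,0,0],"offset": [-0.076,-0.324,0],"hand": 0.5},
    {"dr": [0,0,-0.127],"offset": [0,0,0],"hand": 0.5},
    {"dr": [0,0,-0.127],"offset": [0,0,0],"hand": 0.5},
    {"dr": [0,0,-0.128],"offset": [0,0,0],"hand": 0.5},
    {"dr": [0,0,0],"offset": [0,0,0],"hand": 0.5},
    {"dr": [0,0,0],"offset": [0,0,0],"hand": 0.5},
  ],
)

```text
time_s: 8.85
eef_pos: [398.5, -17.5, 143.7]
ee_rot: [0.0, 0.989, 0.148, 0.0]
force: [0.9, -0.4, -0.8]
grip_width: 0.751
grip_force: 0.0
```

```bash
python3 -c "
from h import *
go(398,-18,3)
i=ctrl.capture('top');cv2.imwrite('pics/t1.png',i[:,:,::-1])"
```

```text
t 8.85 p [398.5 -17.5 143.7] theta 17.04 units [-0.006  0.003  1.173] F [ 0.9 -0.4 -0.8] grip 0.751 0.0
```

View pics/t1.png

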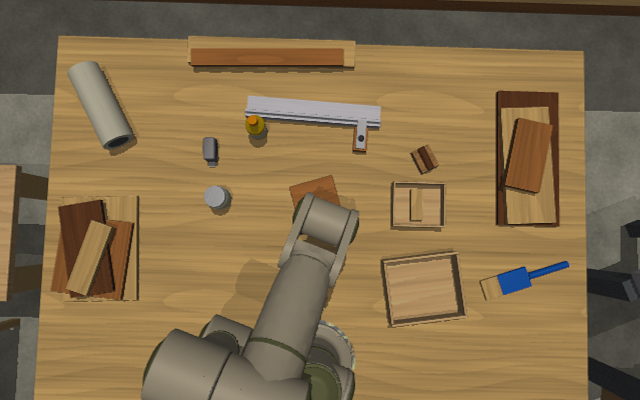

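The top view shows the offcut at (416,205) inside the small tray, nothing else moved, and the gripper behind the panel. Next I'll descend and push the panel forward with both open fingers on its near long edge, turning it as it goes.

Request:
arm_command(
  increments=[
    {"dr": [0,0,0],"offset": [0,0,0.35],"hand": 0.5},
    {"dr": [0,0,0],"offset": [0,0,0.35],"hand": 0.5},
    {"dr": [0,0,0],"offset": [0,0,0.3],"hand": 0.5},
    {"dr": [0,0,0],"offset": [0,0,0.16],"hand": 0.5},
    {"dr": [0,0,0],"offset": [0,0,0],"hand": 0.5},
    {"dr": [0,0,0],"offset": [0.08,0,0],"hand": 0.5},
    {"dr": [0,0,0],"offset": [0.08,0,0],"hand": 0.5},
    {"dr": [0,0,0],"offset": [0.06,0,0],"hand": 0.5},
  ],
)

```text
time_s: 9.7
eef_pos: [425.4, -9.6, 5.6]
ee_rot: [0.001, 0.989, 0.15, 0.001]
force: [-2.7, -1.4, 1.8]
grip_width: 0.753
grip_force: 1.6
```

Request:
arm_command(
  increments=[
    {"dr": [0,0,0.045],"offset": [0.08,0,0],"hand": 0.5},
    {"dr": [0,0,0.045],"offset": [0.08,0,0],"hand": 0.5},
    {"dr": [0,0,0.045],"offset": [0.08,0,0],"hand": 0.5},
    {"dr": [0,0,0.045],"offset": [0.08,0,0],"hand": 0.5},
    {"dr": [0,0,0.045],"offset": [0.08,0,0],"hand": 0.5},
    {"dr": [0,0,0.045],"offset": [0.08,0,0],"hand": 0.5},
    {"dr": [0,0,0.045],"offset": [0.08,0,0],"hand": 0.5},
    {"dr": [0,0,0.045],"offset": [0.08,0,0],"hand": 0.5},
  ],
)

```text
time_s: 10.5
eef_pos: [499.5, 4.4, 5.2]
ee_rot: [-0.0, 1.0, 0.008, -0.0]
force: [-3.2, 0.5, 3.4]
grip_width: 0.747
grip_force: 2.0
```

Request:
arm_command(
  increments=[
    {"dr": [0,0,0.045],"offset": [0.08,0,0],"hand": 0.5},
    {"dr": [0,0,0.044],"offset": [0.06,0,0],"hand": 0.5},
    {"dr": [0,0,0],"offset": [0.04,0,0],"hand": 0.5},
    {"dr": [0,0,0],"offset": [0,0,0],"hand": 0.5},
    {"dr": [0,0,0],"offset": [0,0,0],"hand": 0.5},
  ],
)

```text
time_s: 11.0
eef_pos: [521.1, 3.6, 4.8]
ee_rot: [0.0, 1.0, -0.026, 0.001]
force: [0.0, 0.5, 0.1]
grip_width: 0.75
grip_force: 0.0
```

```bash
cat >> h.py <<'E'
def panel(save=None,draw=True):
    i=ctrl.capture("top")[:,:,::-1].copy();h=cv2.cvtColor(i,cv2.COLOR_BGR2HSV)
    m=cv2.inRange(h,(8,150,60),(16,255,200));m[:110]=0;m[230:]=0;m[:,:265]=0;m[:,354:]=0
    c=max(cv2.findContours(m,0,1)[0],key=cv2.contourArea).reshape(-1,2)
    r=cv2.minAreaRect(ray("top",c,30).astype(np.float32));print("panel",np.round(r[0],1),np.round(r[1],1),round(r[2],2))
    print("corners",cv2.boxPoints(r).round().tolist())
    if save: cv2.imwrite(save,cv2.resize(i[90:240,230:440],None,fx=3.7,fy=3.7,interpolation=2))
E
python3 -c "
from h import *
go();panel('pics/p1.png')"
```

```text
t 11.0 p [521.1   3.6   4.8] theta -2.97 units [0. 0. 0.] F [0.  0.5 0.1] grip 0.75 0.0
panel [611.5  -0.9] [128.5  33.3] 84.46
corners [[589.0, -63.0], [622.0, -66.0], [634.0, 61.0], [601.0, 65.0]]
```

View pics/p1.png

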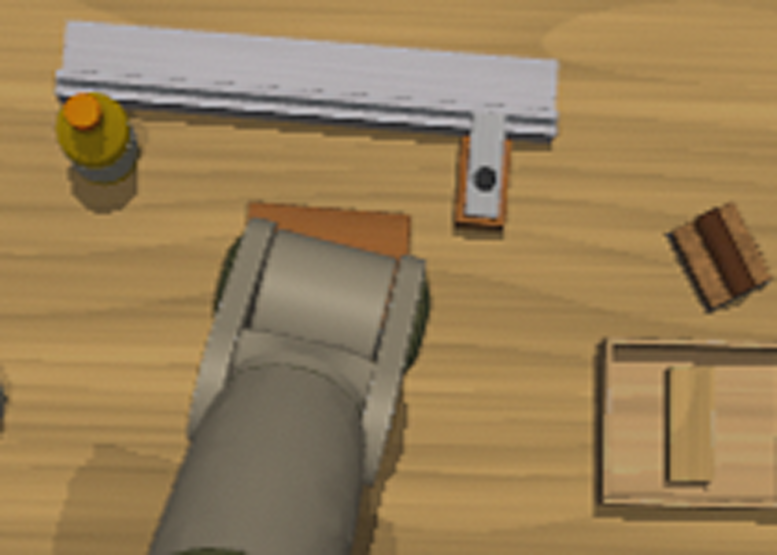

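The crop shows the panel's far edge from (247,203) to (410,215), nearly parallel to the fence and clear left of the stop. It still needs about 72 mm towards the fence and 33 mm towards the stop. I'll go to its left short edge and push it right.

Request:
arm_command(
  increments=[
    {"dr": [0,0,0],"offset": [-0.15,0,0],"hand": 0.5},
    {"dr": [0,0,0],"offset": [0,0,-0.4],"hand": 0.0},
    {"dr": [0,0,0],"offset": [0,0,-0.4],"hand": 0.0},
    {"dr": [0,0,0],"offset": [0.21,-0.28,0],"hand": 0.0},
    {"dr": [0,0,0],"offset": [0.21,-0.28,0],"hand": 0.0},
    {"dr": [0,0,0],"offset": [0.21,-0.28,0],"hand": 0.0},
    {"dr": [0,0,-0.182],"offset": [0,0,0],"hand": 0.0},
    {"dr": [0,0,-0.182],"offset": [0,0,0],"hand": 0.0},
  ],
)

```text
time_s: 11.85
eef_pos: [583.7, 102.2, 100.2]
ee_rot: [-0.0, 0.993, 0.12, 0.0]
force: [-0.1, -0.5, -0.9]
grip_width: 0.499
grip_force: 0.0
```

Request:
arm_command(
  increments=[
    {"dr": [0,0,-0.182],"offset": [0,0,0],"hand": 0.0},
    {"dr": [0,0,-0.182],"offset": [0,0,0],"hand": 0.0},
    {"dr": [0,0,-0.182],"offset": [0,0,0],"hand": 0.0},
    {"dr": [0,0,-0.182],"offset": [0,0,0],"hand": 0.0},
    {"dr": [0,0,-0.182],"offset": [0,0,0],"hand": 0.0},
    {"dr": [0,0,-0.182],"offset": [0,0,0],"hand": 0.0},
    {"dr": [0,0,-0.182],"offset": [0,0,0],"hand": 0.0},
    {"dr": [0,0,-0.182],"offset": [0,0,0],"hand": 0.0},
  ],
)

```text
time_s: 12.65
eef_pos: [583.5, 101.2, 100.6]
ee_rot: [0.0, 0.77, 0.638, 0.0]
force: [-0.7, -0.4, 0.2]
grip_width: 0.5
grip_force: 0.0
```

Request:
arm_command(
  increments=[
    {"dr": [0,0,-0.181],"offset": [0,0,0],"hand": 0.0},
    {"dr": [0,0,0],"offset": [0,0,0],"hand": 0.0},
  ],
)

```text
time_s: 12.85
eef_pos: [583.5, 101.2, 100.6]
ee_rot: [0.0, 0.725, 0.689, 0.0]
force: [0.2, 0.6, 0.8]
grip_width: 0.501
grip_force: 0.0
```

```bash
python3 -c "
from h import *
go(584,101,5);panel()"
```

```text
t 12.85 p [583.5 101.2 100.6] theta 87.12 units [-0.001  0.004  0.797] F [0.2 0.6 0.8] grip 0.501 0.0
panel [579.2  -5.9] [114.6  94.4] 87.03
corners [[529.0, -61.0], [623.0, -66.0], [629.0, 49.0], [535.0, 54.0]]
```

Request:
arm_command(
  increments=[
    {"dr": [0,0,0],"offset": [0,0,0.4],"hand": 0.0},
    {"dr": [0,0,0],"offset": [0,0,0.39],"hand": 0.0},
    {"dr": [0,0,0],"offset": [-0.09,0,0],"hand": 0.0},
    {"dr": [0,0,0],"offset": [-0.08,0,0],"hand": 0.0},
    {"dr": [0,0,0],"offset": [-0.07,0,0],"hand": 0.0},
    {"dr": [0,0,0],"offset": [-0.07,0,0],"hand": 0.0},
    {"dr": [0,0,0],"offset": [-0.06,0,0],"hand": 0.0},
    {"dr": [0,0,0],"offset": [-0.04,0,0],"hand": 0.0},
  ],
)

```text
time_s: 13.7
eef_pos: [581.5, 51.7, 6.7]
ee_rot: [0.0, 0.725, 0.688, 0.001]
force: [0.6, 5.5, 4.3]
grip_width: 0.502
grip_force: 2.5
```

Request:
arm_command(
  increments=[
    {"dr": [0,0,0],"offset": [0,0,0],"hand": 0.0},
  ],
)

```text
time_s: 13.8
eef_pos: [581.2, 51.3, 6.1]
ee_rot: [0.0, 0.725, 0.688, 0.0]
force: [0.1, 0.7, -0.1]
grip_width: 0.5
grip_force: 0.0
```

```bash
python3 -c "
from h import *
go();panel()"
```

```text
t 13.8 p [581.2  51.3   6.1] theta 87.0 units [0. 0. 0.] F [ 0.1  0.7 -0.1] grip 0.5 0.0
panel [577.3 -49.2] [81.4 94.1] 86.84
corners [[528.0, -87.0], [622.0, -92.0], [627.0, -11.0], [533.0, -6.0]]
```

Request:
arm_command(
  increments=[
    {"dr": [0,0,0],"offset": [0.125,0,0],"hand": 0.0},
    {"dr": [0,0,0],"offset": [0,0,-0.4],"hand": 0.5},
    {"dr": [0,0,0],"offset": [0,0,-0.39],"hand": 0.5},
    {"dr": [0,0,0.182],"offset": [0,0,0],"hand": 0.5},
    {"dr": [0,0,0.182],"offset": [0,0,0],"hand": 0.5},
    {"dr": [0,0,0.182],"offset": [0,0,0],"hand": 0.5},
    {"dr": [0,0,0.182],"offset": [0,0,0],"hand": 0.5},
    {"dr": [0,0,0.182],"offset": [0,0,0],"hand": 0.5},
  ],
)

```text
time_s: 14.65
eef_pos: [581.6, 68.2, 100.3]
ee_rot: [-0.0, 0.921, 0.389, -0.0]
force: [-0.6, 0.2, 0.1]
grip_width: 0.749
grip_force: 0.0
```

Request:
arm_command(
  increments=[
    {"dr": [0,0,0.182],"offset": [0,0,0],"hand": 0.5},
    {"dr": [0,0,0.182],"offset": [0,0,0],"hand": 0.5},
    {"dr": [0,0,0.182],"offset": [0,0,0],"hand": 0.5},
    {"dr": [0,0,0.182],"offset": [0,0,0],"hand": 0.5},
    {"dr": [0,0,0.182],"offset": [0,0,0],"hand": 0.5},
    {"dr": [0,0,0.181],"offset": [0,0,0],"hand": 0.5},
    {"dr": [0,0,0],"offset": [0,0,0],"hand": 0.5},
  ],
)

```text
time_s: 15.35
eef_pos: [581.6, 68.1, 100.3]
ee_rot: [0.0, 1.0, -0.026, -0.0]
force: [0.1, 0.5, -0.4]
grip_width: 0.749
grip_force: 0.0
```

Request:
arm_command(
  increments=[
    {"dr": [0,0,0],"offset": [-0.215,0.25,0],"hand": 0.5},
    {"dr": [0,0,0],"offset": [-0.215,0.25,0],"hand": 0.5},
    {"dr": [0,0,0],"offset": [-0.215,0.25,0],"hand": 0.5},
    {"dr": [0,0,0],"offset": [0,0,0.35],"hand": 0.5},
    {"dr": [0,0,0],"offset": [0,0,0],"hand": 0.5},
  ],
)

```text
time_s: 15.85
eef_pos: [497.2, -18.2, 55.5]
ee_rot: [-0.001, 1.0, -0.025, -0.004]
force: [-0.9, 0.5, 0.7]
grip_width: 0.751
grip_force: 0.0
```

```bash
python3 -c "
from h import *
go(500,-20.4,5)"
```

```text
t 15.85 p [497.2 -18.2  55.5] theta -2.86 units [0.027 0.018 0.421] F [-0.9  0.5  0.7] grip 0.751 0.0
```

Request:
arm_command(
  increments=[
    {"dr": [0,0,0],"offset": [0,0.018,0.3],"hand": 0.5},
    {"dr": [0,0,0],"offset": [0,0,0.12],"hand": 0.5},
    {"dr": [0,0,0],"offset": [0.08,0,0],"hand": 0.5},
    {"dr": [0,0,0],"offset": [0.08,0,0],"hand": 0.5},
    {"dr": [0,0,0],"offset": [0.08,0,0],"hand": 0.5},
    {"dr": [0,0,0],"offset": [0.08,0,0],"hand": 0.5},
    {"dr": [0,0,0],"offset": [0.08,0,0],"hand": 0.5},
    {"dr": [0,0,0],"offset": [0.08,0,0],"hand": 0.5},
  ],
)

```text
time_s: 16.65
eef_pos: [558.0, -23.8, 8.8]
ee_rot: [0.0, 1.0, -0.026, -0.0]
force: [-5.1, 0.6, 3.9]
grip_width: 0.751
grip_force: 2.5
```

Request:
arm_command(
  increments=[
    {"dr": [0,0,0],"offset": [0.07,0,0],"hand": 0.5},
    {"dr": [0,0,0],"offset": [0.06,0,0],"hand": 0.5},
    {"dr": [0,0,0],"offset": [0.04,0,0],"hand": 0.5},
    {"dr": [0,0,0],"offset": [0.03,0,0],"hand": 0.5},
    {"dr": [0,0,0],"offset": [0,0,0],"hand": 0.5},
    {"dr": [0,0,0],"offset": [0,0,0],"hand": 0.5},
  ],
)

```text
time_s: 17.25
eef_pos: [581.5, -25.2, 8.1]
ee_rot: [0.0, 1.0, -0.026, 0.001]
force: [-0.4, -0.6, -0.7]
grip_width: 0.747
grip_force: 0.0
```

```bash
python3 -c "
from h import *
go();panel('pics/p2.png')"
```

```text
t 17.25 p [581.5 -25.2   8.1] theta -3.01 units [0. 0. 0.] F [-0.4 -0.6 -0.7] grip 0.747 0.0
panel [683.3 -48.3] [98.4 23.6] 74.21
corners [[659.0, -92.0], [681.0, -99.0], [708.0, -4.0], [685.0, 2.0]]
```

View pics/p2.png

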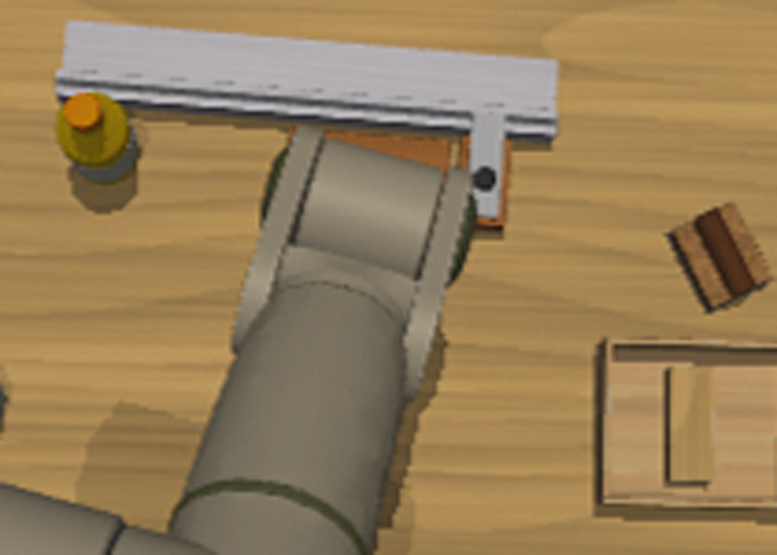

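The crop shows the panel close to the fence, with a gap of about 8 mm to the stop (crop 452–462). I'll push on gently to near fence contact.

Request:
arm_command(
  increments=[
    {"dr": [0,0,0],"offset": [0.015,0,0],"hand": 0.5},
    {"dr": [0,0,0],"offset": [0.015,0,0],"hand": 0.5},
    {"dr": [0,0,0],"offset": [0.015,0,0],"hand": 0.5},
    {"dr": [0,0,0],"offset": [0.01,0,0],"hand": 0.5},
    {"dr": [0,0,0],"offset": [0,0,0],"hand": 0.5},
    {"dr": [0,0,0],"offset": [0,0,0],"hand": 0.5},
  ],
)

```text
time_s: 17.9
eef_pos: [587.9, -25.5, 8.0]
ee_rot: [0.0, 1.0, -0.026, 0.0]
force: [-2.0, -0.6, 0.0]
grip_width: 0.748
grip_force: 0.6
```

Request:
arm_command(
  increments=[
    {"dr": [0,0,0],"offset": [-0.1,0,0],"hand": 0.5},
    {"dr": [0,0,0],"offset": [0,0,-0.4],"hand": 0.0},
    {"dr": [0,0,0],"offset": [0,0,-0.4],"hand": 0.0},
    {"dr": [0,0,-0.182],"offset": [0,0,0],"hand": 0.0},
    {"dr": [0,0,-0.182],"offset": [0,0,0],"hand": 0.0},
    {"dr": [0,0,-0.182],"offset": [0,0,0],"hand": 0.0},
    {"dr": [0,0,-0.182],"offset": [0,0,0],"hand": 0.0},
    {"dr": [0,0,-0.182],"offset": [0,0,0],"hand": 0.0},
  ],
)

```text
time_s: 18.7
eef_pos: [576.2, -25.0, 104.3]
ee_rot: [0.0, 0.945, 0.328, 0.001]
force: [0.2, 0.5, -0.3]
grip_width: 0.498
grip_force: 0.0
```

Request:
arm_command(
  increments=[
    {"dr": [0,0,-0.182],"offset": [0,0,0],"hand": 0.0},
    {"dr": [0,0,-0.182],"offset": [0,0,0],"hand": 0.0},
    {"dr": [0,0,-0.182],"offset": [0,0,0],"hand": 0.0},
    {"dr": [0,0,-0.182],"offset": [0,0,0],"hand": 0.0},
    {"dr": [0,0,-0.182],"offset": [0,0,0],"hand": 0.0},
    {"dr": [0,0,-0.18],"offset": [0,0,0],"hand": 0.0},
    {"dr": [0,0,0],"offset": [0,0,0],"hand": 0.0},
  ],
)

```text
time_s: 19.4
eef_pos: [576.1, -25.0, 104.2]
ee_rot: [0.0, 0.725, 0.689, 0.0]
force: [0.5, 0.2, 0.7]
grip_width: 0.504
grip_force: 0.0
```

Request:
arm_command(
  increments=[
    {"dr": [0,0,0],"offset": [0.276,0.172,0],"hand": 0.0},
    {"dr": [0,0,0],"offset": [0.276,0.172,0],"hand": 0.0},
    {"dr": [0,0,0],"offset": [0.276,0.172,0],"hand": 0.0},
    {"dr": [0,0,0],"offset": [0,0,0],"hand": 0.0},
    {"dr": [0,0,0],"offset": [0,0,0],"hand": 0.0},
  ],
)

```text
time_s: 19.9
eef_pos: [642.8, 71.4, 103.7]
ee_rot: [0.0, 0.726, 0.688, -0.0]
force: [0.3, 1.4, -0.1]
grip_width: 0.503
grip_force: 0.0
```

```bash
python3 -c "
from h import *
go(643,71,7);panel('pics/p3.png')"
```

```text
t 19.9 p [642.8  71.4 103.7] theta 86.89 units [-0.003  0.002  0.806] F [ 0.3  1.4 -0.1] grip 0.503 0.0
panel [644.1 -37.6] [111.7  95.8] 86.59
corners [[593.0, -90.0], [689.0, -96.0], [695.0, 15.0], [600.0, 21.0]]
```

View pics/p3.png

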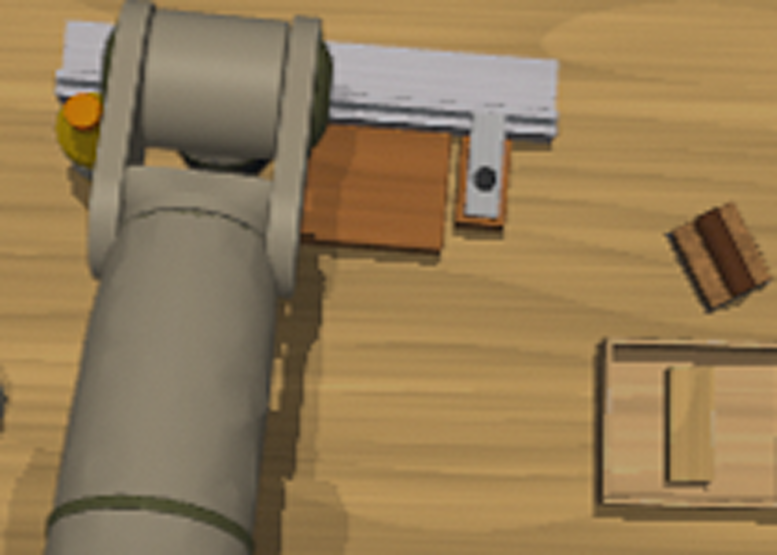

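The crop shows the panel square to the fence with its right edge at about 450 and the stop at 460, a gap of about 8 mm. Next I'll descend and push it gently to the stop.

Request:
arm_command(
  increments=[
    {"dr": [0,0,0],"offset": [0,0,0.4],"hand": 0.0},
    {"dr": [0,0,0],"offset": [0,0,0.4],"hand": 0.0},
    {"dr": [0,0,0],"offset": [0,0,0],"hand": 0.0},
    {"dr": [0,0,0],"offset": [-0.08,0,0],"hand": 0.0},
    {"dr": [0,0,0],"offset": [-0.07,0,0],"hand": 0.0},
    {"dr": [0,0,0],"offset": [-0.05,0,0],"hand": 0.0},
    {"dr": [0,0,0],"offset": [0,0,0],"hand": 0.0},
    {"dr": [0,0,0],"offset": [0,0,0],"hand": 0.0},
  ],
)

```text
time_s: 20.75
eef_pos: [641.8, 46.8, 9.0]
ee_rot: [0.0, 0.726, 0.688, 0.0]
force: [0.3, 0.3, -0.0]
grip_width: 0.499
grip_force: 0.0
```

Request:
arm_command(
  increments=[
    {"dr": [0,0,0],"offset": [-0.01,0,0],"hand": 0.0},
    {"dr": [0,0,0],"offset": [-0.01,0,0],"hand": 0.0},
    {"dr": [0,0,0],"offset": [-0.01,0,0],"hand": 0.0},
    {"dr": [0,0,0],"offset": [-0.01,0,0],"hand": 0.0},
    {"dr": [0,0,0],"offset": [0,0,0],"hand": 0.0},
  ],
)

```text
time_s: 21.25
eef_pos: [641.3, 42.4, 8.1]
ee_rot: [-0.0, 0.725, 0.688, 0.0]
force: [-0.7, 3.3, 2.1]
grip_width: 0.501
grip_force: 1.5
```

Request:
arm_command(
  increments=[
    {"dr": [0,0,0],"offset": [-0.008,0,0],"hand": 0.0},
    {"dr": [0,0,0],"offset": [-0.008,0,0],"hand": 0.0},
  ],
)

```text
time_s: 21.45
eef_pos: [641.2, 40.5, 8.1]
ee_rot: [-0.0, 0.725, 0.688, 0.0]
force: [0.2, 3.5, 2.2]
grip_width: 0.498
grip_force: 1.8
```

```bash
python3 -c "
from h import *
go();panel()
i=ctrl.capture('top')
for v in (130,140,148): print(v,i[v,345:360].tolist())"
```

```text
t 21.45 p [641.2  40.5   8.1] theta 87.0 units [0. 0. 0.] F [0.2 3.5 2.2] grip 0.498 1.8
panel [643.7 -61.1] [84.2 93.9] 87.21
corners [[595.0, -101.0], [689.0, -105.0], [693.0, -21.0], [599.0, -17.0]]
130 [[147, 94, 49], [146, 92, 48], [145, 92, 45], [146, 95, 49], [145, 93, 44], [145, 92, 46], [146, 93, 49], [146, 92, 47], [146, 92, 48], [114, 74, 38], [134, 84, 42], [117, 79, 53], [148, 144, 143], [166, 167, 165], [164, 163, 160]]
140 [[144, 92, 49], [143, 91, 46], [143, 90, 46], [142, 90, 45], [141, 90, 47], [141, 91, 48], [141, 90, 46], [140, 91, 48], [92, 59, 33], [128, 82, 41], [146, 88, 39], [158, 146, 141], [169, 169, 169], [120, 119, 119], [50, 49, 49]]
148 [[144, 92, 48], [142, 91, 46], [141, 90, 46], [142, 91, 47], [140, 89, 46], [140, 89, 45], [144, 93, 47], [107, 70, 36], [125, 81, 39], [150, 95, 47], [108, 68, 33], [87, 65, 51], [92, 73, 59], [90, 73, 63], [109, 95, 88]]
```

Request:
arm_command(
  increments=[
    {"dr": [0,0,0],"offset": [-0.005,0,0],"hand": 0.0},
    {"dr": [0,0,0],"offset": [-0.005,0,0],"hand": 0.0},
  ],
)

```text
time_s: 21.75
eef_pos: [641.2, 40.1, 8.2]
ee_rot: [-0.0, 0.725, 0.688, 0.001]
force: [1.1, 9.9, 1.6]
grip_width: 0.502
grip_force: 5.2
```

Request:
arm_command(
  increments=[
    {"dr": [0,0,0],"offset": [-0.005,0,0],"hand": 0.0},
    {"dr": [0,0,0],"offset": [-0.005,0,0],"hand": 0.0},
  ],
)

```text
time_s: 21.95
eef_pos: [641.2, 40.1, 8.2]
ee_rot: [-0.001, 0.725, 0.688, 0.001]
force: [2.5, 15.5, 1.9]
grip_width: 0.5
grip_force: 8.0
```

Force rises without motion, so the panel is against the stop at 15 N. I'll retreat and make the final push against the fence.

Request:
arm_command(
  increments=[
    {"dr": [0,0,0],"offset": [0.17,0,0],"hand": 0.0},
    {"dr": [0,0,0],"offset": [0,0,-0.4],"hand": 0.5},
    {"dr": [0,0,0],"offset": [0,0,-0.4],"hand": 0.5},
    {"dr": [0,0,0.182],"offset": [0,0,0],"hand": 0.5},
    {"dr": [0,0,0.182],"offset": [0,0,0],"hand": 0.5},
    {"dr": [0,0,0.182],"offset": [0,0,0],"hand": 0.5},
    {"dr": [0,0,0.182],"offset": [0,0,0],"hand": 0.5},
    {"dr": [0,0,0.182],"offset": [0,0,0],"hand": 0.5},
  ],
)

```text
time_s: 22.75
eef_pos: [642.0, 57.7, 103.8]
ee_rot: [0.0, 0.922, 0.388, -0.0]
force: [-0.2, 0.6, 0.6]
grip_width: 0.751
grip_force: 0.0
```

Request:
arm_command(
  increments=[
    {"dr": [0,0,0.182],"offset": [0,0,0],"hand": 0.5},
    {"dr": [0,0,0.182],"offset": [0,0,0],"hand": 0.5},
    {"dr": [0,0,0.182],"offset": [0,0,0],"hand": 0.5},
    {"dr": [0,0,0.182],"offset": [0,0,0],"hand": 0.5},
    {"dr": [0,0,0.182],"offset": [0,0,0],"hand": 0.5},
    {"dr": [0,0,0.18],"offset": [0,0,0],"hand": 0.5},
    {"dr": [0,0,0],"offset": [0,0,0],"hand": 0.5},
  ],
)

```text
time_s: 23.45
eef_pos: [642.0, 57.8, 103.8]
ee_rot: [0.0, 1.0, -0.027, -0.0]
force: [-0.6, -0.1, -0.5]
grip_width: 0.748
grip_force: 0.0
```

Request:
arm_command(
  increments=[
    {"dr": [0,0,0],"offset": [-0.19,0.26,0],"hand": 0.5},
    {"dr": [0,0,0],"offset": [-0.19,0.26,0],"hand": 0.5},
    {"dr": [0,0,0],"offset": [-0.19,0.26,0],"hand": 0.5},
    {"dr": [0,0,0],"offset": [0,0,0.2],"hand": 0.5},
    {"dr": [0,0,0],"offset": [0,0,0],"hand": 0.5},
    {"dr": [0,0,0],"offset": [0,0,0],"hand": 0.5},
  ],
)

```text
time_s: 24.05
eef_pos: [569.0, -31.5, 80.3]
ee_rot: [0.0, 1.0, -0.025, -0.0]
force: [-0.3, -0.6, -0.3]
grip_width: 0.746
grip_force: 0.0
```

```bash
python3 -c "
from h import *
go(570,-31.8,7)"
```

```text
t 24.05 p [569.  -31.5  80.3] theta -2.87 units [0.008 0.002 0.611] F [-0.3 -0.6 -0.3] grip 0.746 0.0
```

Request:
arm_command(
  increments=[
    {"dr": [0,0,0],"offset": [0,0,0.3],"hand": 0.5},
    {"dr": [0,0,0],"offset": [0,0,0.3],"hand": 0.5},
    {"dr": [0,0,0],"offset": [0,0,0],"hand": 0.5},
    {"dr": [0,0,0],"offset": [0.07,0,0],"hand": 0.5},
    {"dr": [0,0,0],"offset": [0.05,0,0],"hand": 0.5},
    {"dr": [0,0,0],"offset": [0.02,0,0],"hand": 0.5},
    {"dr": [0,0,0],"offset": [0,0,0],"hand": 0.5},
    {"dr": [0,0,0],"offset": [0,0,0],"hand": 0.5},
  ],
)

```text
time_s: 24.85
eef_pos: [585.9, -32.4, 8.6]
ee_rot: [0.0, 1.0, -0.026, 0.0]
force: [-0.1, -0.6, -0.8]
grip_width: 0.746
grip_force: 0.0
```

Request:
arm_command(
  increments=[
    {"dr": [0,0,0],"offset": [0.008,0,0],"hand": 0.5},
    {"dr": [0,0,0],"offset": [0.008,0,0],"hand": 0.5},
    {"dr": [0,0,0],"offset": [0.008,0,0],"hand": 0.5},
  ],
)

```text
time_s: 25.15
eef_pos: [587.9, -32.5, 8.1]
ee_rot: [-0.0, 1.0, -0.026, -0.001]
force: [-5.2, 0.5, 4.0]
grip_width: 0.75
grip_force: 2.5
```

Request:
arm_command(
  increments=[
    {"dr": [0,0,0],"offset": [0.006,0,0],"hand": 0.5},
    {"dr": [0,0,0],"offset": [0.006,0,0],"hand": 0.5},
    {"dr": [0,0,0],"offset": [0.006,0,0],"hand": 0.5},
  ],
)

```text
time_s: 25.45
eef_pos: [590.2, -32.6, 8.1]
ee_rot: [-0.0, 1.0, -0.026, -0.001]
force: [-5.5, 0.0, 4.2]
grip_width: 0.751
grip_force: 2.5
```

Request:
arm_command(
  increments=[
    {"dr": [0,0,0],"offset": [0.006,0,0],"hand": 0.5},
    {"dr": [0,0,0],"offset": [0.006,0,0],"hand": 0.5},
  ],
)

```text
time_s: 25.65
eef_pos: [591.6, -32.6, 8.1]
ee_rot: [-0.0, 1.0, -0.026, -0.001]
force: [-5.3, 0.2, 4.1]
grip_width: 0.75
grip_force: 2.5
```

Request:
arm_command(
  increments=[
    {"dr": [0,0,0],"offset": [0.006,0,0],"hand": 0.5},
    {"dr": [0,0,0],"offset": [0.006,0,0],"hand": 0.5},
  ],
)

```text
time_s: 25.85
eef_pos: [591.7, -32.6, 8.0]
ee_rot: [-0.0, 1.0, -0.026, -0.003]
force: [-15.6, -0.2, 11.3]
grip_width: 0.749
grip_force: 7.9
```

The panel meets the fence at TCP x=591.7, which matches the predicted 591.6. I'll retreat clear and check.

Request:
arm_command(
  increments=[
    {"dr": [0,0,0],"offset": [-0.04,0,0],"hand": 0.5},
    {"dr": [0,0,0],"offset": [-0.2,0,0],"hand": 0.5},
    {"dr": [0,0,0],"offset": [0,0,-0.4],"hand": 0.5},
    {"dr": [0,0,0],"offset": [-0.3,0,-0.35],"hand": 0.5},
    {"dr": [0,0,0],"offset": [-0.4,0,0],"hand": 0.5},
    {"dr": [0,0,0],"offset": [-0.4,0,0],"hand": 0.5},
    {"dr": [0,0,0],"offset": [-0.3,0,0],"hand": 0.5},
    {"dr": [0,0,0],"offset": [0,0,0],"hand": 0.5},
  ],
)

```text
time_s: 26.65
eef_pos: [397.1, -21.8, 93.8]
ee_rot: [-0.0, 1.0, -0.026, -0.001]
force: [0.5, 0.0, 0.6]
grip_width: 0.75
grip_force: 0.0
```

```bash
python3 -c "
from h import *
go();panel('pics/p4.png')
i=ctrl.capture('top')
for v in (130,140,148): print(v,i[v,350:358].tolist())"
```

```text
t 26.65 p [397.1 -21.8  93.8] theta -3.03 units [0. 0. 0.] F [0.5 0.  0.6] grip 0.75 0.0
panel [649.4 -38.4] [130.3  94.5] 86.97
corners [[599.0, -101.0], [693.0, -106.0], [700.0, 24.0], [606.0, 29.0]]
130 [[144, 92, 48], [144, 90, 47], [145, 91, 46], [148, 94, 51], [112, 71, 38], [129, 80, 39], [115, 78, 51], [144, 142, 140]]
140 [[142, 90, 46], [143, 90, 47], [143, 90, 49], [99, 64, 34], [126, 80, 39], [142, 86, 38], [154, 143, 138], [166, 166, 165]]
148 [[146, 93, 50], [149, 95, 48], [110, 71, 35], [124, 80, 41], [145, 91, 45], [107, 68, 34], [85, 64, 50], [89, 70, 57]]
```

View pics/p4.png

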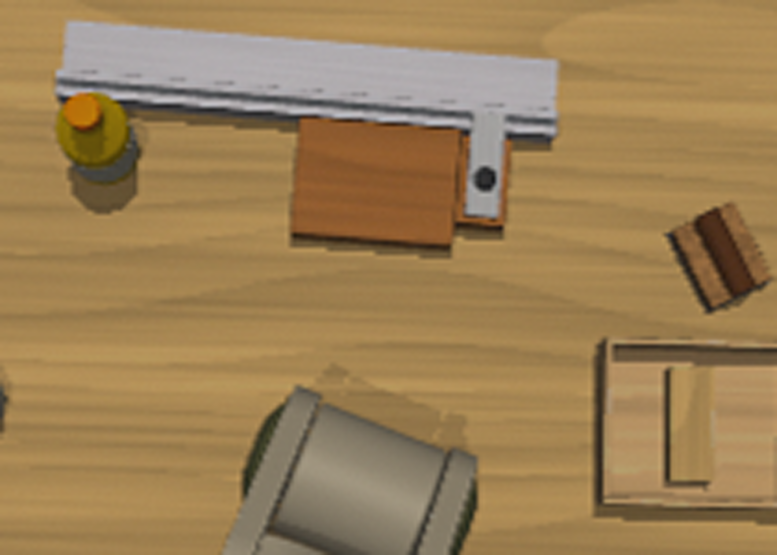

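The panel (crop 292–460 by 118–246) is flush with the fence and the stop, measured at yaw -3.03° against the fence's -3.05°. The offcut is in the tray and the robot is clear, so I'm handing in.

```bash
python3 -c "
from rig import ctrl
print(ctrl.finish_job())"
```

```text
the job is handed in; nothing more can be done
None
```

I handed the job in at about 27 s: the offcut is in the small scrap tray and the panel sits flush against the fence and stop, pushed with about 15 N on each; the hand-in gave no verdict.

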